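# Find the rocking stock-box lid and press it home

## Task

One of the four white stock-box lids is not fully down and rocks when pressed near an edge. Press the lids near an edge with the fingertips until you have made that one rock, then press it in the middle until it is fully home, so that all four lids lie level and flush on their boxes. Do not lift or pull off any lid by its knob or otherwise, and leave the other things on the table where they are.

Things in the scene. Friction and masses are not known exactly. Their poses are not given: they have to be found in the camera images.
- lid_1: Lid, rightmost from the robot (lowest y). Lids 1 to 4 are alike: loose, white, about 90 g; flat 98 x 98 mm plate 3 mm thick, skirt hanging 14 mm down outside the box walls with 2 mm play, round knob in the middle 26 mm across, 16 mm tall. Origin: centre of the plate's underside; z up, x and y along the sides.
- lid_2: Lid, second from the right. Like lid_1. The boxes under the lids are grey, 90 x 90 mm, 60 mm high, fixed to the table. A seated lid lies on the rim: origin at z = 60 mm, plate top 63 mm, knob top 79 mm; it does not give when pressed.
- lid_3: Lid, third from the right. Like lid_1. The unseated lid (any of the four) rests level, 3.5 mm higher, on a stiff catch head 32 mm across hidden in mid-box. A light press (2 to 8 N) on the plate 33 mm out from the centre tips it some 0.12 rad to the finger, far side up 11 mm; the fingertip stops at z = 65 mm (63 on a seated lid). Let go, it drops back level.
- lid_4: Lid, leftmost. Like lid_1. On the unseated lid (any of the four), a straight press on the knob of over 12 N (15 to 20 N is good) drives the hidden catch down for good, 3.5 mm, until the lid lies on the rim and no longer rocks.
- tape_roll: Bystander: cardboard-brown tape roll lying flat, 80 mm across, 45 mm high; origin under its centre.
- glue_stick: Bystander: white and black glue stick standing upright between two boxes, 25 mm across, 86 mm tall; origin under its centre.
- marker: Bystander: grey marker with black cap lying between two boxes, about 135 x 16 x 16 mm, its x axis along its length; origin at the underside, 20 mm on the barrel side of its middle.
- stapler: Bystander: black and steel stapler, 120 x 32 x 50 mm, its x axis along its length; origin under its middle.
- mug: Bystander: white mug, 80 mm across, 90 mm tall; origin under its centre, handle towards its +y.
- tape_measure: Bystander: orange tape measure standing on edge between two boxes, 62 x 36 x 58 mm; origin under its centre.
There are look-alikes about, which are no part of the job. What is shaped like the lid_2 but blue or orange is not meant. What is shaped like the lid_1 but black or red is not meant.

How it is judged:
By the outcome, as a careful person would: the job done as asked, in the order asked, and still so for the second after the job is handed in, with the robot touching nothing.
It also fails if it takes over 58 s, if anything falls off the work surface, if the arm or the gripper's body presses on something with over 40 N, if the wrist force passes 120 N, or if a joint passes its speed limit or range.

## Robot

A 6-joint arm with a two-finger parallel gripper is mounted at the origin on the work surface. World frame = base frame: x ahead of the robot, y to its left, z up, the work surface at z = 0. Lengths are in m, angles in rad, forces in N, time in s.
With the tool pointing down it reaches from about 0.3 to 0.85 m from the base axis. Payload 5.4 kg.
Tool frame: the origin (TCP) lies between the finger pads; the fingertips stand 8 mm ahead of it and the grasp point (between the pads) lies 11 mm behind it; z points along the fingers, y is the direction in which the jaws open and shut (so a half turn about z gives the same grasp; the last joint's range is limited). The gripper opens to 85 mm and grips with 20 to 120 N. Pads are 22 mm wide; open, the fingers measure 114 mm over their backs; the gripper's body (76 mm by 85 mm) begins 54 mm behind the grasp point. The pads swing forward as they close: fully open they stand 13 mm farther back than shut.
Start: joints at [-1.501, 0.158, 1.597, -0, 1.386, -0.21], TCP at [0.159, -0.553, 0.239] pointing down, gripper open.
Joint ranges: [-2.91, 2.91], [-0.94, 2.29], [0.18, 2.7], [-1.29, 4.43], [0.17, 2.64], [-3, 3]. Speed limits (rad/s): [2.57, 2.57, 3.14, 3.14, 3.14, 3.14].

## Interface

Orientations are given as a unit quaternion [w, x, y, z].
In Python, from plant import telemetry, imaging, order gives the robot as it stands. The module is installed in compiled form; this text tells all that it offers.
- The arm moves only by the tool arm_command, never from a script. Its argument "deltas" is a list of rows, each an object with "hand": the gripper command: -1 is fully open, 1 is shut, values between are in proportion; "translation": the shift along the tool's x, y, z in units of 60 mm (1.0 is 60 mm), a list of three; "spin": the turn about the tool's z in units of pi/4 rad (1.0 is pi/4 rad). A call has exactly 10 rows; each row shifts and turns the commanded pose from where the row before left it, along the tool's axes as they then stand; what a row does not reach is not made up. A row lasts 1/8 s, in which the tool goes at most 62.5 mm and 10.7 degrees, less where a joint would pass 70% of its speed; a pose out of reach is approached as far as the arm can. A call with a number of a shift or a turn outside -1 to 1 is refused whole. A call with a gripper value outside its range is refused whole. The fingers move at their own pace and stop on an object; the grip force is fixed at half the most. Time passes only in rows, so rows that do not move let the fingers close, or fill a call up. It gives the time, the measured TCP pose, the force and the opening at its end, in the units of the state.
- telemetry.get_state(): the state, without advancing time (a new reading comes with each control period).
- imaging.capture(name): name is "scene" or "side" or "wrist"; returns (picture, depth): 384x512x3 uint8, red, green, blue; 384x512 float32, m along the optical axis (not along the pixel's ray), 0 where there is no reading.
- imaging.camera_info(name): a dict with "fx", "fy", "cx", "cy" (pixels), "extrinsics" (4x4, takes a point from world to camera coordinates). Camera axes: x right, y down, z forward; pixel columns grow to the right and rows downward; lengths in m; the calibration is good to about 2 mm. A picture is of the moment at which its call begins: read the wrist's pose just before it. camera_info takes no time and is no camera call; for the wrist camera it gives the pose at the moment of the call.
- order.finish_job(): hands the job in, once; it reports no verdict.
The state is a dict: "time_s": time; "q": joint angles; "dq": joint speeds; "effort": joint torques, N m; "tool_pos": TCP position; "tcp_rot": TCP orientation; "ft_force": force on the tool from outside, world axes, zero at the start; "wrist_torque": the same for the moment, N m; "width": opening from 0.0 (shut) to 1.0 (fully open).
Only numpy, scipy, OpenCV 4.12 (cv2) and the standard library are available. Lean on these libraries where they do the work, as an engineer would, in place of code of your own. Each camera call takes 0.05 s, during which the arm holds its last target. There are 200 camera calls.

## Working session

There is one attempt and no reset: what is moved stays moved. The work goes in short steps, Python scripts to look and compute and a tool call to move; the robot and the scene stay as the last step left them, time stands still between calls to the robot, and variables do not carry over. Pictures are saved under pics/ and viewed, about 8 in all and at most 12, crops included, and the job is handed in when it is done.

Besides the shell and the picture viewer there is one more tool, called after "Request:" as name(argument=value, ...), one argument or row to a line, values as JSON. arm_command: Moves the arm, as the interface text tells. Its arguments: {"type":"object","properties":{"deltas":{"type":"array"}},"required":["deltas"]}

```bash
mkdir -p pics; cat > h.py <<'E'
import numpy as np, cv2
from plant import telemetry, imaging, order
def cap(n,f):
    ci=imaging.camera_info(n); p,d=imaging.capture(n)
    cv2.imwrite(f'pics/{f}.png',p[:,:,::-1]); np.savez(f'pics/{f}.npz',d=d,p=p,E=ci['extrinsics'],k=[ci[a] for a in('fx','fy','cx','cy')])
    return load(f)
def load(f):
    z=np.load(f'pics/{f}.npz'); d=z['d']; fx,fy,cx,cy=z['k']
    v,u=np.indices(d.shape); P=np.stack([(u-cx)/fx*d,(v-cy)/fy*d,d],-1)
    E=z['E']; W=(P-E[:3,3])@E[:3,:3]; W[d==0]=np.nan
    return z['p'],d,W
E
python3 - <<'E'
from h import *
for n in('scene','side'):
    p,d,W=cap(n,n+'0'); print(n,np.linalg.inv(imaging.camera_info(n)['extrinsics'])[:3].round(2).tolist())
a=cv2.imread('pics/scene0.png');cv2.imwrite('pics/s0.png',cv2.resize(a,(800,600)))
print(telemetry.get_state())
E
```

```text
scene [[-0.82, 0.43, -0.38, 1.08], [0.57, 0.6, -0.56, 0.68], [-0.02, -0.67, -0.74, 1.07]]
side [[-0.99, -0.1, 0.13, 0.41], [-0.17, 0.6, -0.78, 0.75], [0.0, -0.79, -0.61, 0.69]]
{'time_s': 0.1, 'q': array([-1.50111988e+00,  1.59020323e-01,  1.59812330e+00,  1.32430038e-05,
        1.38618814e+00, -2.10111668e-01]), 'dq': array([ 0.00185192, -0.00181085, -0.00346043,  0.00011937,  0.00136527,
       -0.00016614]), 'effort': array([-1.73895774e-04, -3.96992218e+01, -3.32336676e+01, -2.10809708e-04,
        4.20713826e-03, -2.58095710e-06]), 'tool_pos': array([ 0.1587266 , -0.55210499,  0.23838756]), 'tcp_rot': array([-8.66959018e-04,  9.90230570e-01,  1.39436946e-01,  6.75000465e-05]), 'ft_force': array([ 0.24557699, -0.15337716,  0.25888187]), 'wrist_torque': array([-0.0105592 , -0.00948915, -0.0382868 ]), 'width': 1.0039555497186563}
```

View pics/s0.png

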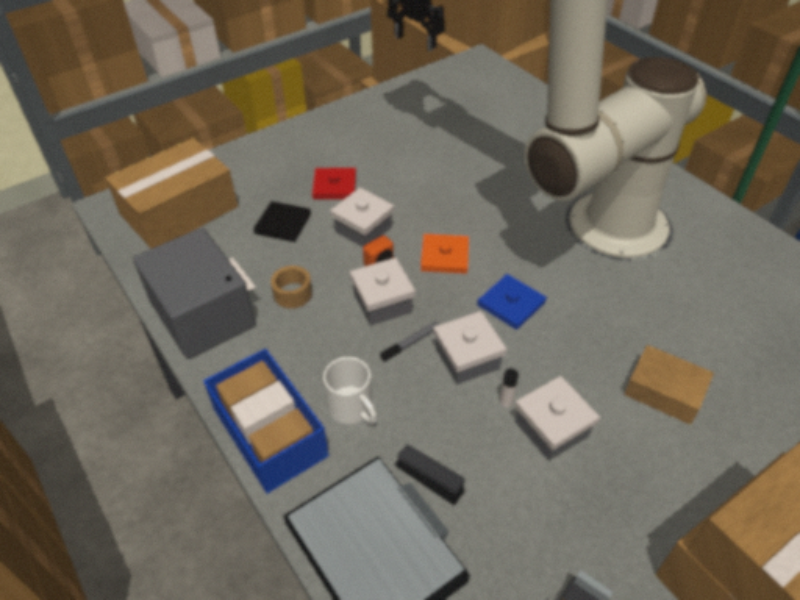

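View pics/side0.png

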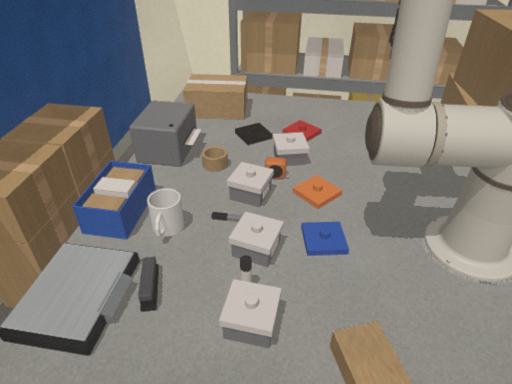

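The scene picture shows the four white lids, with knobs at (362,205), (382,278), (470,336) and (558,405) from lid_1 to lid_4. In the side picture the knobs are at (291,139), (251,173), (257,227) and (251,301). The tape measure, marker and glue stick stand between the boxes.

```bash
python3 - <<'E'
from h import *
K={'scene':[(362,205),(382,278),(470,336),(558,405)],'side':[(291,139),(251,173),(257,227),(251,301)]}
for n in K:
    p,d,W=load(n+'0'); s=1.5625 if n=='scene' else 1
    for i,(u,v) in enumerate(K[n]):
        u,v=round(u/s),round(v/s); c=np.nanmedian(W[v-1:v+2,u-1:u+2].reshape(-1,3),0)
        m=(np.hypot(*(W[...,:2]-c[:2]).transpose(2,0,1))<.075)&(abs(W[...,2]-.0645)<.006)&(p.min(-1)>110)
        nn,l,st,ce=cv2.connectedComponentsWithStats(m.astype(np.uint8)); k=1+st[1:,4].argmax(); m=l==k
        P=W[m]; r=cv2.minAreaRect((P[:,:2]*1000).astype(np.float32))
        A=np.c_[P[:,:2]-P[:,:2].mean(0),np.ones(len(P))]; f=np.linalg.lstsq(A,P[:,2],rcond=None)[0]
        print(n,i+1,'knob',c.round(4),'rect',np.round(r[0],1),np.round(r[1],1),round(r[2],1),'z',np.median(P[:,2]).round(4),'sd',P[:,2].std().round(4),'n',len(P),'tilt',f[:2].round(3))
E
```

```text
scene 1 knob [ 0.4741 -0.3075  0.0788] rect [ 471.  -316.5] [104.4 101.4] 16.2 z 0.0642 sd 0.0024 n 544 tilt [-0.001 -0.   ]
scene 2 knob [ 0.564  -0.1052  0.083 ] rect [ 561.3 -110.7] [106.3  99.6] 77.8 z 0.0671 sd 0.0022 n 727 tilt [-0.003 -0.007]
scene 3 knob [0.5146 0.1046 0.0798] rect [509.9  95.8] [101.5 100. ] 77.8 z 0.064 sd 0.0021 n 904 tilt [-0.002 -0.004]
scene 4 knob [0.4894 0.3007 0.0799] rect [487.6 298.6] [100.1 102.1] 86.2 z 0.0639 sd 0.002 n 1180 tilt [-0.002 -0.001]
side 1 knob [ 0.4682 -0.307   0.0779] rect [ 470.6 -316.6] [ 98.7 104.7] 16.5 z 0.0639 sd 0.0017 n 516 tilt [ 0.003 -0.01 ]
side 2 knob [ 0.5574 -0.1004  0.0818] rect [ 560.8 -111.3] [101.9  99.5] 77.2 z 0.0673 sd 0.0021 n 778 tilt [ 0.004 -0.021]
side 3 knob [0.5086 0.1035 0.0793] rect [510.8  96.2] [102.3  99.1] 77.7 z 0.0637 sd 0.0015 n 1237 tilt [ 0.001 -0.006]
side 4 knob [0.488  0.3038 0.0789] rect [488.7 298.4] [100.5  98.4] 86.4 z 0.0635 sd 0.0013 n 2189 tilt [-0.    -0.005]
```

Lid_2 reads about 3.3 mm high (67.2 mm against about 64 mm for the others), so I'll test it first, pressing on its robot-facing side.

Request:
arm_command(
  deltas=[
    {"hand":1,"translation":[0,0,0.2],"spin":0.211},
    {"hand":1,"translation":[0,0,0.2],"spin":0.211},
    {"hand":1,"translation":[0,0,0.2],"spin":0.211},
    {"hand":1,"translation":[0.45,-0.88,0],"spin":0},
    {"hand":1,"translation":[0.45,-0.88,0],"spin":0},
    {"hand":1,"translation":[0.45,-0.88,0],"spin":0},
    {"hand":1,"translation":[0.45,-0.88,0],"spin":0},
    {"hand":1,"translation":[0.45,-0.88,0],"spin":0},
    {"hand":1,"translation":[0.45,-0.88,0],"spin":0},
    {"hand":1,"translation":[0.45,-0.88,0],"spin":0},
  ],
)

```text
time_s: 1.35
tool_pos: [0.4238, -0.2307, 0.2031]
tcp_rot: [-0.0, 0.994, -0.109, -0.0]
ft_force: [0.8, -1.0, 0.4]
width: 0.007
```

```bash
cat >> h.py <<'E'
from scipy.spatial.transform import Rotation as R
def go(t):
    s=telemetry.get_state(); w,x,y,z=s['tcp_rot']; r=R.from_quat([x,y,z,w]); m=r.as_matrix()
    print('t',round(s['time_s'],2),'tcp',s['tool_pos'].round(4),'F',s['ft_force'].round(2),'w',round(s['width'],2),'yaw',np.degrees(np.arctan2(m[1,0],m[0,0])).round(2),'zax',m[:,2].round(3),'units',(r.inv().apply(np.array(t)-s['tool_pos'])/.06).round(3))
E
python3 -c "
from h import *
go([.529,-.104,.11])"
```

```text
t 1.35 tcp [ 0.4238 -0.2307  0.2031] F [ 0.84 -0.95  0.42] w 0.01 yaw -12.47 zax [-0.  0. -1.] units [ 1.256 -2.44   1.552]
```

Request:
arm_command(
  deltas=[
    {"hand":1,"translation":[0.314,-0.61,0.1],"spin":0},
    {"hand":1,"translation":[0.314,-0.61,0.2],"spin":0},
    {"hand":1,"translation":[0.314,-0.61,0.2],"spin":0},
    {"hand":1,"translation":[0.314,-0.61,0.2],"spin":0},
    {"hand":1,"translation":[0,0,0.4],"spin":0},
    {"hand":1,"translation":[0,0,0.4],"spin":0},
    {"hand":1,"translation":[0,0,0.2],"spin":0},
    {"hand":1,"translation":[0,0,0.2],"spin":0},
    {"hand":1,"translation":[0,0,0.05],"spin":0},
    {"hand":1,"translation":[0,0,0],"spin":0},
  ],
)

```text
time_s: 2.6
tool_pos: [0.5284, -0.106, 0.0867]
tcp_rot: [0.0, 0.994, -0.109, 0.0]
ft_force: [0.3, 0.1, 0.6]
width: 0.009
```

```bash
python3 - <<'E'
from h import *
go([.529,-.104,.073])
cap('side','side1');a=cv2.imread('pics/side1.png')[130:250,190:350]
cv2.imwrite('pics/s1.png',cv2.resize(a,(800,600),interpolation=cv2.INTER_CUBIC))
E
```

```text
t 2.6 tcp [ 0.5284 -0.106   0.0867] F [0.35 0.13 0.57] w 0.01 yaw -12.46 zax [ 0.001 -0.    -1.   ] units [ 0.002 -0.035  0.228]
```

View pics/s1.png

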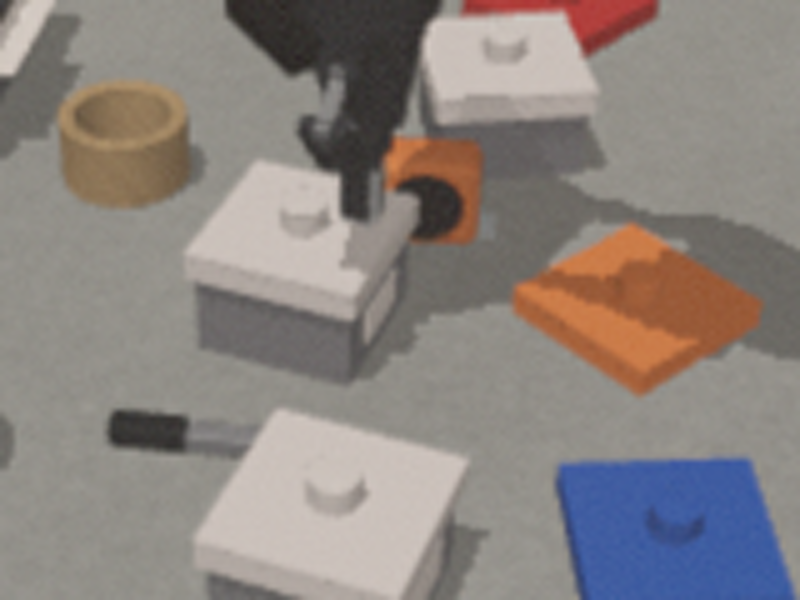

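The closed fingertips, at about (360,215) in the crop, are over the robot-side plate strip of lid_2, clear of the knob at (303,210). I'll descend in small steps.

Request:
arm_command(
  deltas=[
    {"hand":1,"translation":[0,-0.03,0.08],"spin":0},
    {"hand":1,"translation":[0,0,0.08],"spin":0},
    {"hand":1,"translation":[0,0,0.03],"spin":0},
    {"hand":1,"translation":[0,0,0.02],"spin":0},
    {"hand":1,"translation":[0,0,0.02],"spin":0},
    {"hand":1,"translation":[0,0,0],"spin":0},
    {"hand":1,"translation":[0,0,0],"spin":0},
    {"hand":1,"translation":[0,0,0],"spin":0},
    {"hand":1,"translation":[0,0,0],"spin":0},
    {"hand":1,"translation":[0,0,0],"spin":0},
  ],
)

```text
time_s: 3.9
tool_pos: [0.5284, -0.1039, 0.073]
tcp_rot: [-0.0, 0.994, -0.108, -0.0]
ft_force: [-3.5, 0.9, 5.1]
width: -0.001
```

```bash
python3 -c "
from h import *
go([.529,-.104,.073])"
```

```text
t 3.9 tcp [ 0.5284 -0.1039  0.073 ] F [-3.54  0.92  5.13] w -0.0 yaw -12.44 zax [-0.001  0.    -1.   ] units [ 0.011 -0.001 -0.   ]
```

```bash
cat >> h.py <<'E'
LC=np.array([[.471,-.3165],[.561,-.111],[.5103,.096],[.488,.2985]]); YA=np.radians([16.3,-12.5,-12.3,-3.7])
def lid(n,f,i):
    p,d,W=load(f); c,s=np.cos(YA[i-1]),np.sin(YA[i-1]); D=W[...,:2]-LC[i-1]
    x=D[...,0]*c+D[...,1]*s; y=-D[...,0]*s+D[...,1]*c; z=W[...,2]
    m=(abs(x)<.044)&(abs(y)<.044)&(np.hypot(x,y)>.018)&(abs(z-.066)<.015)&(p.min(-1)>100)
    print(f,'lid',i,'n',m.sum(),'medz',np.median(z[m]).round(4),'z at x bins',[(int(a*1000),int(b.sum()),np.median(z[b]).round(4)) for a in(-.036,-.024,0,.024,.036) for b in[m&(abs(x-a)<.008)] if b.sum()>8])
E
python3 - <<'E'
from h import *
cap('side','side2');cap('scene','scene2')
for n in('side','scene'):
    lid(n,n+'0',2);lid(n,n+'2',2)
a=cv2.imread('pics/side2.png')[130:250,190:350]
cv2.imwrite('pics/s2.png',cv2.resize(a,(800,600),interpolation=cv2.INTER_CUBIC))
E
```

```text
side0 lid 2 n 494 medz 0.0674 z at x bins [(-36, 111, np.float64(0.0673)), (-24, 111, np.float64(0.0674)), (0, 53, np.float64(0.0674)), (24, 95, np.float64(0.0675)), (36, 107, np.float64(0.0676))]
side2 lid 2 n 424 medz 0.0699 z at x bins [(-36, 88, np.float64(0.0645)), (-24, 63, np.float64(0.066)), (0, 39, np.float64(0.0693)), (24, 108, np.float64(0.0713)), (36, 114, np.float64(0.0729))]
scene0 lid 2 n 505 medz 0.0675 z at x bins [(-36, 105, np.float64(0.0673)), (-24, 104, np.float64(0.0675)), (0, 55, np.float64(0.0674)), (24, 109, np.float64(0.0677)), (36, 115, np.float64(0.0675))]
scene2 lid 2 n 435 medz 0.0701 z at x bins [(-36, 50, np.float64(0.0651)), (-24, 88, np.float64(0.0663)), (0, 57, np.float64(0.0693)), (24, 106, np.float64(0.0717)), (36, 110, np.float64(0.0729))]
```

View pics/s2.png

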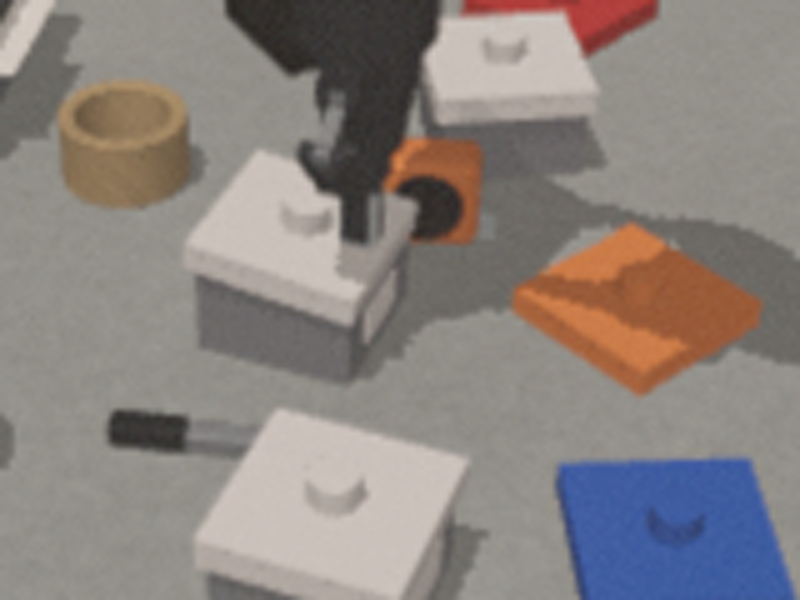

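Lid_2 rocks: under a 5 N press the far side rises, with a slope of about 0.117 rad and the tip at 65 mm. Next I'll lift off and move above the knob.

Request:
arm_command(
  deltas=[
    {"hand":1,"translation":[0,0,-0.1],"spin":0},
    {"hand":1,"translation":[0,0,-0.25],"spin":0},
    {"hand":1,"translation":[0,0,-0.35],"spin":0},
    {"hand":1,"translation":[0,0,-0.3],"spin":0},
    {"hand":1,"translation":[0.27,0,0],"spin":0},
    {"hand":1,"translation":[0.28,0,0],"spin":0},
    {"hand":1,"translation":[0,0,0],"spin":0},
    {"hand":1,"translation":[0,0,0],"spin":0},
    {"hand":1,"translation":[0,0,0],"spin":0},
    {"hand":1,"translation":[0,0,0],"spin":0},
  ],
)

```text
time_s: 5.25
tool_pos: [0.5605, -0.111, 0.1325]
tcp_rot: [-0.0, 0.994, -0.108, -0.0]
ft_force: [-0.1, -0.7, 0.6]
width: -0.002
```

```bash
python3 - <<'E'
from h import *
go([.561,-.111,.092])
for n in('side','scene'):
    p,d,W=cap(n,n+'3'); lid(n,n+'3',2)
    D=np.hypot(*(W[...,:2]-LC[1]).transpose(2,0,1)); 
    m=(D<.03)&(W[...,2]>.0785)&(W[...,2]<.088)&(p.min(-1)>90); P=W[m]
    print(n,m.sum(),P.mean(0).round(4),P.min(0).round(4),P.max(0).round(4))
E
```

```text
t 5.25 tcp [ 0.5605 -0.111   0.1325] F [-0.14 -0.65  0.56] w -0.0 yaw -12.45 zax [-0.  0. -1.] units [ 0.009 -0.002  0.675]
side3 lid 2 n 495 medz 0.0673 z at x bins [(-36, 110, np.float64(0.0672)), (-24, 111, np.float64(0.0672)), (0, 50, np.float64(0.0674)), (24, 95, np.float64(0.0674)), (36, 112, np.float64(0.0673))]
side 51 [ 0.5604 -0.1084  0.0828] [ 0.5481 -0.1245  0.079 ] [ 0.5729 -0.0966  0.0862]
scene3 lid 2 n 508 medz 0.0674 z at x bins [(-36, 111, np.float64(0.0676)), (-24, 108, np.float64(0.0673)), (0, 59, np.float64(0.0675)), (24, 109, np.float64(0.0677)), (36, 111, np.float64(0.0673))]
scene 49 [ 0.5614 -0.1102  0.0834] [ 0.5476 -0.1233  0.0785] [ 0.5743 -0.0977  0.0878]
```

Request:
arm_command(
  deltas=[
    {"hand":1,"translation":[0,0,0.25],"spin":0},
    {"hand":1,"translation":[0,0,0.25],"spin":0},
    {"hand":1,"translation":[0,0,0.12],"spin":0},
    {"hand":1,"translation":[0,0,0.05],"spin":0},
    {"hand":1,"translation":[0,0,0.01],"spin":0},
    {"hand":1,"translation":[0,0,0.01],"spin":0},
    {"hand":1,"translation":[0,0,0.01],"spin":0},
    {"hand":1,"translation":[0,0,0],"spin":0},
    {"hand":1,"translation":[0,0,0],"spin":0},
    {"hand":1,"translation":[0,0,0],"spin":0},
  ],
)

```text
time_s: 6.6
tool_pos: [0.5608, -0.1112, 0.0906]
tcp_rot: [0.0, 0.994, -0.108, 0.0]
ft_force: [-0.7, -0.2, 0.5]
width: -0.001
```

Request:
arm_command(
  deltas=[
    {"hand":1,"translation":[0,0,0.01],"spin":0},
    {"hand":1,"translation":[0,0,0],"spin":0},
    {"hand":1,"translation":[0,0,0.01],"spin":0},
    {"hand":1,"translation":[0,0,0],"spin":0},
    {"hand":1,"translation":[0,0,0.01],"spin":0},
    {"hand":1,"translation":[0,0,0],"spin":0},
    {"hand":1,"translation":[0,0,0.01],"spin":0},
    {"hand":1,"translation":[0,0,0],"spin":0},
    {"hand":1,"translation":[0,0,0],"spin":0},
    {"hand":1,"translation":[0,0,0],"spin":0},
  ],
)

```text
time_s: 7.85
tool_pos: [0.5609, -0.1112, 0.0894]
tcp_rot: [0.0, 0.994, -0.108, 0.0]
ft_force: [-4.2, 1.9, 9.7]
width: 0.001
```

Request:
arm_command(
  deltas=[
    {"hand":1,"translation":[0,0,0.01],"spin":0},
    {"hand":1,"translation":[0,0,0],"spin":0},
    {"hand":1,"translation":[0,0,0.01],"spin":0},
    {"hand":1,"translation":[0,0,0],"spin":0},
    {"hand":1,"translation":[0,0,0.01],"spin":0},
    {"hand":1,"translation":[0,0,0],"spin":0},
    {"hand":1,"translation":[0,0,0.01],"spin":0},
    {"hand":1,"translation":[0,0,0],"spin":0},
    {"hand":1,"translation":[0,0,0],"spin":0},
    {"hand":1,"translation":[0,0,0],"spin":0},
  ],
)

```text
time_s: 9.1
tool_pos: [0.5609, -0.1112, 0.087]
tcp_rot: [0.0, 0.994, -0.108, -0.0]
ft_force: [-5.0, 0.6, 9.5]
width: -0.002
```

Request:
arm_command(
  deltas=[
    {"hand":1,"translation":[0,0,0.01],"spin":0},
    {"hand":1,"translation":[0,0,0],"spin":0},
    {"hand":1,"translation":[0,0,0.01],"spin":0},
    {"hand":1,"translation":[0,0,0],"spin":0},
    {"hand":1,"translation":[0,0,0],"spin":0},
    {"hand":1,"translation":[0,0,0],"spin":0},
    {"hand":1,"translation":[0,0,0],"spin":0},
    {"hand":1,"translation":[0,0,0],"spin":0},
    {"hand":1,"translation":[0,0,0],"spin":0},
    {"hand":1,"translation":[0,0,0],"spin":0},
  ],
)

```text
time_s: 10.35
tool_pos: [0.5609, -0.1112, 0.087]
tcp_rot: [0.0, 0.994, -0.108, -0.0]
ft_force: [-8.8, 2.6, 18.2]
width: 0.001
```

At 18 N there is no more travel and the tip is at 79 mm, which is the seated knob height. I'll lift off and check.

Request:
arm_command(
  deltas=[
    {"hand":1,"translation":[0,0,-0.1],"spin":0},
    {"hand":1,"translation":[0,0,-0.3],"spin":0},
    {"hand":1,"translation":[0,0,-0.4],"spin":0},
    {"hand":1,"translation":[-0.27,0,0],"spin":0},
    {"hand":1,"translation":[-0.28,0,0],"spin":0},
    {"hand":1,"translation":[0,0,0],"spin":0},
    {"hand":1,"translation":[0,0,0],"spin":0},
    {"hand":1,"translation":[0,0,0],"spin":0},
    {"hand":1,"translation":[0,0,0],"spin":0},
    {"hand":1,"translation":[0,0,0],"spin":0},
  ],
)

```text
time_s: 11.6
tool_pos: [0.5287, -0.1041, 0.1324]
tcp_rot: [-0.0, 0.994, -0.108, -0.0]
ft_force: [-0.1, 1.0, 0.6]
width: 0.002
```

```bash
python3 - <<'E'
from h import *
go([.529,-.104,.071])
for n in('side','scene'):
    cap(n,n+'4')
    for i in(1,2,3,4): lid(n,n+'4',i)
E
```

```text
t 11.6 tcp [ 0.5287 -0.1041  0.1324] F [-0.14  0.99  0.56] w 0.0 yaw -12.46 zax [-0.  0. -1.] units [ 0.005 -0.002  1.024]
side4 lid 1 n 341 medz 0.064 z at x bins [(-36, 75, np.float64(0.0638)), (-24, 71, np.float64(0.0641)), (0, 33, np.float64(0.064)), (24, 77, np.float64(0.064)), (36, 77, np.float64(0.0641))]
side4 lid 2 n 491 medz 0.0639 z at x bins [(-36, 112, np.float64(0.0642)), (-24, 105, np.float64(0.064)), (0, 57, np.float64(0.0636)), (24, 101, np.float64(0.0638)), (36, 106, np.float64(0.064))]
side4 lid 3 n 844 medz 0.0637 z at x bins [(-36, 189, np.float64(0.0637)), (-24, 183, np.float64(0.0636)), (0, 94, np.float64(0.0636)), (24, 174, np.float64(0.0638)), (36, 181, np.float64(0.0638))]
side4 lid 4 n 1555 medz 0.0636 z at x bins [(-36, 338, np.float64(0.0635)), (-24, 333, np.float64(0.0635)), (0, 179, np.float64(0.0635)), (24, 316, np.float64(0.0636)), (36, 323, np.float64(0.0636))]
scene4 lid 1 n 317 medz 0.064 z at x bins [(-36, 42, np.float64(0.0641)), (-24, 50, np.float64(0.0649)), (0, 47, np.float64(0.064)), (24, 77, np.float64(0.0636)), (36, 88, np.float64(0.0644))]
scene4 lid 2 n 504 medz 0.0639 z at x bins [(-36, 110, np.float64(0.064)), (-24, 105, np.float64(0.0638)), (0, 57, np.float64(0.0634)), (24, 108, np.float64(0.0641)), (36, 110, np.float64(0.0639))]
scene4 lid 3 n 641 medz 0.0639 z at x bins [(-36, 135, np.float64(0.0636)), (-24, 128, np.float64(0.0636)), (0, 82, np.float64(0.0637)), (24, 129, np.float64(0.064)), (36, 141, np.float64(0.0642))]
scene4 lid 4 n 831 medz 0.0638 z at x bins [(-36, 172, np.float64(0.0635)), (-24, 160, np.float64(0.0637)), (0, 109, np.float64(0.0639)), (24, 177, np.float64(0.0638)), (36, 176, np.float64(0.0637))]
```

All four lids are now level at about 64 mm. I'll make one light edge press on lid_2 to confirm it no longer rocks, then withdraw.

Request:
arm_command(
  deltas=[
    {"hand":1,"translation":[0,0,0.35],"spin":0},
    {"hand":1,"translation":[0,0,0.35],"spin":0},
    {"hand":1,"translation":[0,0,0.2],"spin":0},
    {"hand":1,"translation":[0,0,0.08],"spin":0},
    {"hand":1,"translation":[0,0,0.03],"spin":0},
    {"hand":1,"translation":[0,0,0.01],"spin":0},
    {"hand":1,"translation":[0,0,0.01],"spin":0},
    {"hand":1,"translation":[0,0,0],"spin":0},
    {"hand":1,"translation":[0,0,0],"spin":0},
    {"hand":1,"translation":[0,0,0],"spin":0},
  ],
)

```text
time_s: 12.95
tool_pos: [0.5289, -0.1041, 0.0711]
tcp_rot: [0.0, 0.994, -0.108, 0.0]
ft_force: [0.1, 0.4, 1.5]
width: -0.002
```

```bash
python3 - <<'E'
from h import *
go([.529,-.104,.071])
cap('side','side5'); lid('side','side5',2)
E
```

```text
t 12.95 tcp [ 0.5289 -0.1041  0.0711] F [0.07 0.4  1.5 ] w -0.0 yaw -12.45 zax [ 0.001 -0.    -1.   ] units [ 0.002 -0.003  0.001]
side5 lid 2 n 405 medz 0.064 z at x bins [(-36, 86, np.float64(0.0641)), (-24, 57, np.float64(0.0639)), (0, 42, np.float64(0.0637)), (24, 97, np.float64(0.0643)), (36, 111, np.float64(0.064))]
```

Request:
arm_command(
  deltas=[
    {"hand":1,"translation":[0,0,-0.1],"spin":0},
    {"hand":1,"translation":[0,0,-0.3],"spin":0},
    {"hand":1,"translation":[0,0,-0.5],"spin":0},
    {"hand":1,"translation":[0,0,-0.5],"spin":0},
    {"hand":1,"translation":[0,0,-0.5],"spin":0},
    {"hand":1,"translation":[-0.3,0,-0.3],"spin":0},
    {"hand":1,"translation":[-0.5,0,0],"spin":0},
    {"hand":1,"translation":[-0.5,0,0],"spin":0},
    {"hand":1,"translation":[0,0,0],"spin":0},
    {"hand":1,"translation":[0,0,0],"spin":0},
  ],
)

```text
time_s: 14.25
tool_pos: [0.4532, -0.0875, 0.2038]
tcp_rot: [0.0, 0.994, -0.109, 0.001]
ft_force: [0.4, -0.4, -0.5]
width: 0.002
```

```bash
python3 - <<'E'
from h import *
go([.45,-.1,.2])
cap('side','side6')
for i in(1,2,3,4): lid('side','side6',i)
E
```

```text
t 14.25 tcp [ 0.4532 -0.0875  0.2038] F [ 0.37 -0.36 -0.47] w 0.0 yaw -12.46 zax [ 0.002 -0.001 -1.   ] units [-0.007  0.214  0.063]
side6 lid 1 n 309 medz 0.0638 z at x bins [(-36, 71, np.float64(0.0638)), (-24, 51, np.float64(0.0638)), (0, 30, np.float64(0.0638)), (24, 75, np.float64(0.064)), (36, 77, np.float64(0.0635))]
side6 lid 2 n 486 medz 0.064 z at x bins [(-36, 112, np.float64(0.0639)), (-24, 111, np.float64(0.0639)), (0, 51, np.float64(0.0641)), (24, 96, np.float64(0.0641)), (36, 103, np.float64(0.0639))]
side6 lid 3 n 836 medz 0.0637 z at x bins [(-36, 185, np.float64(0.0635)), (-24, 187, np.float64(0.0635)), (0, 90, np.float64(0.0637)), (24, 175, np.float64(0.0637)), (36, 179, np.float64(0.0638))]
side6 lid 4 n 1544 medz 0.0636 z at x bins [(-36, 338, np.float64(0.0635)), (-24, 328, np.float64(0.0637)), (0, 182, np.float64(0.0636)), (24, 323, np.float64(0.0635)), (36, 325, np.float64(0.0636))]
```

View pics/side6.png

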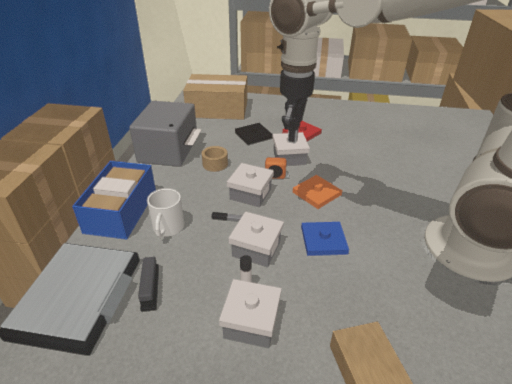

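The arm is clear above the table. Lid_2 is level at (251,173), and the other lids and things are where they were.

```bash
python3 -c "
from plant import order
print(order.finish_job())"
```

```text
the job is handed in; nothing more can be done
None
```

The unseated lid was lid_2, and it is now fully home; I handed the job in at about 14 s of the 58 s.

- **Finding it:** The cameras showed lid_2 about 3.4 mm higher than the others. A 5 N press about 33 mm out from its centre made it rock: the plate sloped about 0.117 rad, with the fingertip at z = 65 mm. I did not press the other three lids, because lid_2 was the first one I tried.
- **Seating it:** I pressed straight down on the knob to 18 N. The fingertip stopped at z = 79 mm, the seated knob height, and went no further.
- **Last checks:** All four lids read level at 63.6–64.0 mm in the final side-camera picture, and the scene camera agreed after the press. A second edge press on lid_2 stopped at z = 63 mm and it did not tilt. That press measured only 1.5 N, just under the 2–8 N test range, so the level heights and the 18 N stop are the stronger evidence.
- **Other things on the table:** By eye, they are where they were in the first picture, and the arm was touching nothing. No check failed.

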